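Feel for the glass blank in the dark drum and weigh it

ROBOT

A 6-joint arm with a two-finger parallel gripper is mounted at the origin on the work surface. World frame = base frame: x ahead of the robot, y to its left, z up, the work surface at z = 0. Lengths are in m, angles in rad, forces in N, time in s.
With the tool pointing down it reaches from about 0.425 to 0.95 m from the base axis. Payload 3.5 kg.
Tool frame: the origin (TCP) lies at the very end of the fingers, on their centre line; the grasp point (between the pads) lies 19 mm behind it; z points along the fingers, y is the direction in which the jaws open and shut (so a half turn about z gives the same grasp; the last joint's range is limited). The gripper opens to 85 mm and grips with 20 to 120 N. Pads are 22 mm wide; open, the fingers measure 114 mm over their backs; the gripper's body (76 mm by 85 mm) begins 54 mm behind the grasp point. The pads swing forward as they close: fully open they stand 13 mm farther back than shut.
Start: joints at [-1.471, 0.286, 1.577, -0, 1.279, -0.15], TCP at [0.167, -0.654, 0.231] pointing down, gripper open.
Joint ranges: [-2.77, 2.77], [-0.9, 2.22], [0.21, 2.48], [-1.53, 4.67], [0.24, 2.81], [-2.84, 2.84]. Speed limits (rad/s): [2.79, 2.79, 3.14, 3.14, 3.14, 3.14].

INTERFACE

Orientations are given as a unit quaternion [x, y, z, w].
In Python, from plant import get_state, read_camera, sign_off gives the robot as it stands.
- The arm moves only by the tool step_arm, never from a script. Its argument "targets" is a list that holds one entry, the list of rows, each a list of 5 numbers: the opening, from 0 (shut) to 1 (fully open), then the shift along the tool's x, y, z each as a share of 4 cm, from -1 to 1, then the turn about the tool's z as a share of 5 degrees, from -1 to 1. A call has 1 to 10 rows; each row shifts and turns the commanded pose from where the row before left it, along the tool's axes as they then stand; what a row does not reach is not made up. A row lasts 1/12 s, in which the tool goes at most 41.7 mm and 7.16 degrees, less where a joint would pass 70% of its speed; a pose out of reach is approached as far as the arm can. A call with a number of a shift or a turn outside -1 to 1 is refused whole. A call with a gripper value outside its range is refused whole. The fingers move at their own pace and stop on an object; "squeeze" is the grip in N (left out, the last holds). Time passes only in rows, so rows that do not move let the fingers close. It gives the time, the measured TCP pose, the force and the opening at its end, in the units of the state.
- get_state(): the state, without advancing time (a new reading comes with each control period).
- read_camera(name): name is "scene" or "top" or "wrist"; returns a dict with "pixels" (420x560x3 uint8, red, green, blue), "range_z" (420x560 float32, m along the optical axis (not along the pixel's ray), 0 where there is no reading), "mtx" (3x3 intrinsics, pixels), "rvec" (rotation vector, rad) and "tvec" (3), from world to camera coordinates, as OpenCV has them. Camera axes: x right, y down, z forward; pixel columns grow to the right and rows downward; lengths in m; the calibration is good to about 2 mm. A picture is of the moment at which its call begins.
- sign_off(): hands the job in, once; it reports no verdict.
The state is a dict: "time": time; "qpos": joint angles; "dq": joint speeds; "joint_efforts": joint torques, N m; "eef_pos": TCP position; "tcp_rot": TCP orientation; "contact_force": force on the tool from outside, world axes, zero at the start; "wrist_torque": the same for the moment, N m; "opening": opening from 0.0 (shut) to 1.0 (fully open).
Only numpy, scipy, OpenCV 4.12 (cv2) and the standard library are available. Lean on these libraries where they do the work, as an engineer would, in place of code of your own. Each camera call takes 0.05 s, during which the arm holds its last target.

TASK

Somewhere under the turning lid of the round storage drum lies a thick glass lens blank, out of sight, together with a thin spacer ring and a thin disc. Reach in through the lid's cut-out, swing the lid round with your hand, feel for the blank, lift it out alone and set it gently down on the pan of the scale, without driving the pan to its stop. Let the lid spring back to its resting place, take the hand away and leave the loose things on the table undisturbed.

Things in the scene. Friction and masses are not known exactly. Their poses are not given: they have to be found in the camera images.
- drum: Fixed low round grey drum, 310 mm across, 54 mm high, under a flat aluminium lid. Origin: centre of its underside, z up; turned by up to 0.5 rad. Inside, a ring-shaped channel between a hub of radius 50 mm and the wall of inner radius 149 mm; its floor is 6 mm above the origin. In it lie the glass blank, a spacer ring and a disc, hidden, at unknown places: their poses are not measured.
- drum_floor (a point): On the drum's axis, at the height of the channel floor. On the floor lie flat: glass blank (upright cylinder, 60 mm diameter, 28 tall, about 0.31 kg), steel ring (50 mm diameter, 12 tall, 110 g), steel disc (54 mm diameter, 8 tall, 140 g); centres 85 to 115 mm from the axis, within 95 degrees either side of the drum's own +x, at least 35 mm of free floor between neighbours.
- lid (a joint): Turn of the lid about the drum's axis, rad; 0 at rest, positive anticlockwise from above, free to 5.2 either way. Disc of radius 157 mm, 6 mm thick, its underside 50 mm above the channel floor. A hand in its cut-out pushes the guard plate at its edge and so carries the lid round; a weak spring (0.07 N m/rad, at most 3.5 N on the hand) turns it back to 0 when let go. It cannot be lifted.
- cutout (a point): Middle of the lid's wedge-shaped cut-out, at the lid's top face (56 mm above the channel floor), 100 mm from the drum's axis; it turns with the lid. The wedge is about 110 degrees wide, from near the centre (a knob of 16 mm radius stands there, 6 mm high) out to the rim. Both edges carry upright guard plates, 80 mm high above the lid. At rest it points along the drum's own -x over empty floor.
- pan_top (a point): Centre of the upper face of the scale's round steel pan, at rest 72 mm above the table; the flat is 66 mm in radius with a rim 5 mm high around it. The scale is a white bench scale 200 x 180 mm, fixed, turned by up to 0.5 rad.
- pan (a joint): How far the scale's pan has sunk, m: 0 empty; it sinks straight down on a spring of 420 N/m (the blank alone sinks it about 7 mm) and strikes its stop at 18 mm, about 8 N.
- driver: Bystander: loose screwdriver with black handle, 180 mm long, lying between the drum and the scale. Origin: its underside near the middle.
- post_base: Bystander: loose steel post on a round foot, 56 mm across, 75 mm tall. Origin: centre of its underside.
- wash: Bystander: loose bottle, 60 mm across, 140 mm tall. Origin: centre of its underside.
- tray: Bystander: loose empty white tray, 120 x 170 x 30 mm. Origin: centre of its underside.

How it is judged:
By the outcome, as a careful person would: the job done as asked, in the order asked, and still so for the second after the job is handed in, with the robot touching nothing.
It also fails if it takes over 72 s, if anything falls off the work surface, if the arm or the gripper's body presses on something with over 40 N, if the wrist force passes 120 N, or if a joint passes its speed limit or range.

## Working session

There is one attempt and no reset: what is moved stays moved. The work goes in short steps, Python scripts to look and compute and a tool call to move; the robot and the scene stay as the last step left them, time stands still between calls to the robot, and variables do not carry over. Pictures are saved under pics/ and viewed, and the job is handed in when it is done.

Besides the shell and the picture viewer there is one more tool, called after "Request:" by a JSON object that holds its "fn" and its "kwargs", one argument or row to a line. step_arm: Moves the arm, as the interface text tells. Shift numbers are shares of 4 cm and turn numbers shares of 5 degrees, none past 1 either way. Its arguments: {"type":"object","properties":{"targets":{"type":"array"},"squeeze":{"type":"number"}},"required":["targets"]}

```bash
ls; mkdir -p pics; cat > h.py <<'E'
import numpy as np, cv2
from plant import get_state, read_camera, sign_off
def snap(name,fn):
    c=read_camera(name); cv2.imwrite('pics/'+fn+'.png',c['pixels'][:,:,::-1]); np.savez('pics/'+fn+'.npz',**{k:np.asarray(v) for k,v in c.items()}); return c
def world(c,u,v,z=None):
    R=cv2.Rodrigues(np.asarray(c['rvec'],float))[0];t=np.asarray(c['tvec'],float).ravel();K=np.asarray(c['mtx'])
    d=np.linalg.inv(K)@np.array([u,v,1.0]); o=-R.T@t; w=R.T@d
    if z is None:
        return R.T@(d*c['range_z'][int(v),int(u)]-t)
    return o+w*(z-o[2])/w[2]
def cloud(c):
    R=cv2.Rodrigues(np.asarray(c['rvec'],float))[0];t=np.asarray(c['tvec'],float).ravel();K=np.asarray(c['mtx'])
    h,w=c['range_z'].shape; u,v=np.meshgrid(np.arange(w),np.arange(h))
    d=np.stack([(u-K[0,2])/K[0,0],(v-K[1,2])/K[1,1],np.ones_like(u)],-1)*c['range_z'][...,None]
    return (d-t)@R
E
python3 - <<'E'
from h import *
for n in('scene','top','wrist'): c=snap(n,n+'0'); print(n,c['mtx'][0],c['rvec'],c['tvec'])
print(get_state())
E
```

```text
pics
scene [406.14672319   0.         281.06574837] [ 1.97175724  1.44371168 -0.57642176] [-0.30764974 -0.3274184   1.44512782]
top [481.84325927   0.         283.23529671] [ 2.2292179  -2.19325513  0.05686381] [0.11788816 0.58797634 1.31692575]
wrist [299.79767457   0.         277.0049299 ] [-2.27322756  1.76602324  0.2854855 ] [-0.674515   -0.04005908  0.38164953]
{'time': 0.15, 'qpos': array([-1.47103245e+00,  2.86996050e-01,  1.57786466e+00,  1.21734042e-05,
        1.27858569e+00, -1.50031110e-01]), 'dq': array([ 1.30748780e-03, -2.24569444e-03, -3.44713831e-03, -5.38960884e-05,
       -8.65105828e-04, -5.07401454e-04]), 'joint_efforts': array([-7.10083950e-04, -4.06602681e+01, -2.93143201e+01, -2.15255745e-04,
        3.96237840e-03, -6.55984110e-06]), 'eef_pos': array([ 0.1668227 , -0.65352711,  0.23022937]), 'tcp_rot': array([ 9.92210235e-01,  1.24571226e-01,  2.91183558e-05, -9.26430704e-04]), 'contact_force': array([ 0.61196545, -0.08916902,  0.62037186]), 'wrist_torque': array([-0.00915889, -0.0129576 ,  0.03465477]), 'opening': 0.9964223166626702}
```

View pics/scene0.png

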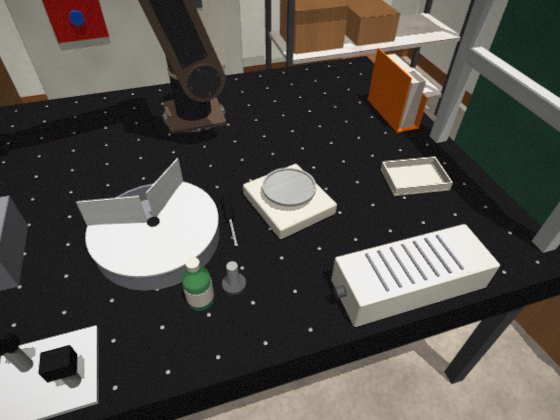

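View pics/top0.png

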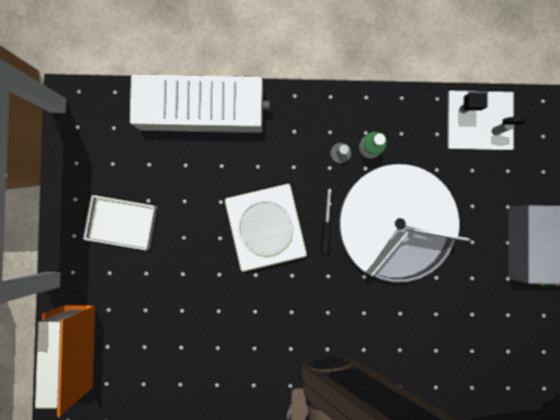

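View pics/wrist0.png

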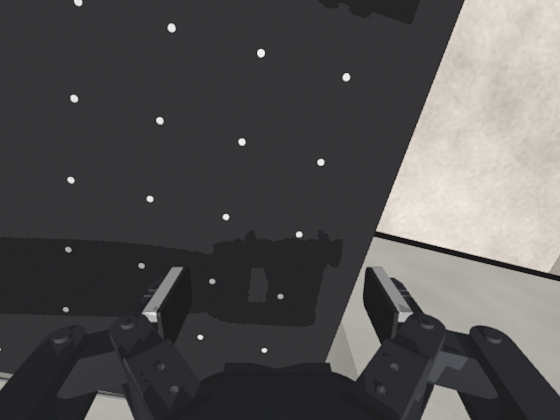

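The top view shows the drum at about (400,223) with its cut-out facing the robot (down in the image). The pan is at (266,229), the driver at (327,220), the post at (341,153), the bottle at (374,144) and the tray at (122,222).

```bash
python3 - <<'E'
from h import *
d=dict(np.load('pics/top0.npz')); P=cloud(d); g=d['pixels'].astype(int); z=P[...,2]
def fit(m,zz,name):
    m=m.astype(np.uint8); n,l,s,c=cv2.connectedComponentsWithStats(m)
    return
# lid: z about .062
m=((abs(z-.062)<.006)).astype(np.uint8)
n,l,s,ce=cv2.connectedComponentsWithStats(m)
for i in range(1,n):
    if s[i,4]>100: print('z62',s[i],ce[i],np.median(P[l==i],0))
m=((abs(z-.072)<.008)&(np.indices(z.shape)[1]<310)&(np.indices(z.shape)[1]>220)).astype(np.uint8)
cs,_=cv2.findContours(m,cv2.RETR_EXTERNAL,cv2.CHAIN_APPROX_NONE); k=max(cs,key=cv2.contourArea); print('pan',cv2.minEnclosingCircle(k),z[229,266]); 
(u,v),r=cv2.minEnclosingCircle(k); print(world(d,u,v,.075), world(d,u+r,v,.075))
for n,uv,zz in [('lidcen',(400,223),.068),('lid left',(340,223),.062),('lid right',(460,223),.062),('lid top',(400,164),.062),('tray',(122,222),.0),('pan',(266,229),.072),('drvA',(329,190),.005),('drvB',(326,254),.015),('post',(344,149),.075),('wash',(380,139),.14)]:
    print(n,world(d,*uv,zz).round(3),P[uv[1],uv[0]].round(3))
# arc fit of lid
m=((z>.052)&(z<.072)&(np.indices(z.shape)[1]>325)&(np.indices(z.shape)[1]<475)&(np.indices(z.shape)[0]>158)).astype(np.uint8)
pts=P[m>0]; print(len(pts),pts.min(0),pts.max(0))
ed=cv2.findContours(m,cv2.RETR_EXTERNAL,cv2.CHAIN_APPROX_NONE)[0]; k=max(ed,key=cv2.contourArea)[:,0]
q=np.array([world(d,u,v,.062)[:2] for u,v in k]); 
from scipy.optimize import least_squares
f=least_squares(lambda p:np.hypot(q[:,0]-p[0],q[:,1]-p[1])-p[2],[.5,-.3,.157],loss='soft_l1',f_scale=.002); print(f.x)
# guard plates
m=(z>.1)&(z<.16)&(np.indices(z.shape)[1]>345)&(np.indices(z.shape)[1]<475)&(np.indices(z.shape)[0]>210)&(np.indices(z.shape)[0]<285)
pl=P[m]; a=np.degrees(np.arctan2(pl[:,1]-f.x[1],pl[:,0]-f.x[0])); r=np.hypot(pl[:,1]-f.x[1],pl[:,0]-f.x[0]); print(np.histogram(a[r>.07],bins=36,range=(-180,180)),pl[:,2].max())
E
python3 - <<'E'
import cv2
i=cv2.imread('pics/top0.png');cv2.imwrite('pics/top0c.png',cv2.resize(i[130:300,210:490],None,fx=2.8,fy=2.8,interpolation=2))
E
```

```text
z62 [ 341  165  118  107 7420] [394.05161725 209.3509434 ] [ 0.58608799 -0.15372085  0.06223993]
z62 [517 213   5  68 156] [518.95512821 248.32692308] [ 0.48186608 -0.49956031  0.06242064]
pan ((265.10870361328125, 226.95652770996094), 27.396799087524414) 0.0708089545683757
[0.53233546 0.17498634 0.075     ] [0.53347331 0.10342485 0.075     ]
lidcen [ 0.548 -0.18   0.068] [ 0.548 -0.18   0.069]
lid left [ 0.546 -0.023  0.062] [ 0.546 -0.027  0.031]
lid right [ 0.551 -0.342  0.062] [ 0.552 -0.365  0.001]
lid top [ 0.705 -0.181  0.062] [ 0.714 -0.197 -0.001]
tray [0.539 0.571 0.   ] [0.539 0.57  0.004]
pan [0.527 0.173 0.072] [0.527 0.173 0.071]
drvA [0.637 0.001 0.005] [0.637 0.002 0.011]
drvB [0.461 0.008 0.015] [0.461 0.009 0.023]
post [ 0.741 -0.029  0.075] [ 0.741 -0.029  0.073]
wash [ 0.757 -0.11   0.14 ] [ 0.757 -0.11   0.139]
7968 [ 0.3942429  -0.33855785  0.05203546] [ 0.70337484 -0.02412834  0.07199691]
[ 0.57977378 -0.16493281  0.13161232]
(array([ 0,  0,  0,  0,  9, 31, 52,  0,  0,  0,  0,  0,  0,  0,  0,  0,  0,
        0,  0,  0,  0,  0,  0,  0,  0,  0,  0,  0,  0,  0,  0,  0,  0, 91,
       92, 43]), array([-180., -170., -160., -150., -140., -130., -120., -110., -100.,
        -90.,  -80.,  -70.,  -60.,  -50.,  -40.,  -30.,  -20.,  -10.,
          0.,   10.,   20.,   30.,   40.,   50.,   60.,   70.,   80.,
         90.,  100.,  110.,  120.,  130.,  140.,  150.,  160.,  170.,
        180.])) 0.1488147465026401
```

View pics/top0c.png

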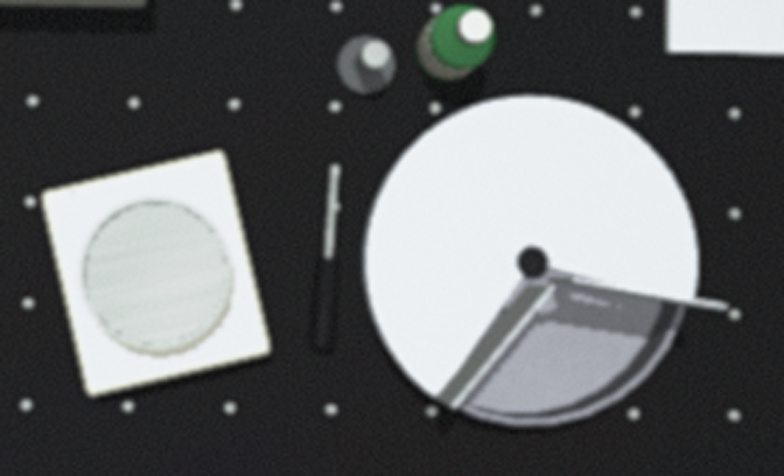

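```bash
python3 - <<'E'
from h import *
from scipy.optimize import least_squares
d=dict(np.load('pics/top0.npz')); P=cloud(d); z=P[...,2]
br=(d['pixels'].min(2)>170).astype(np.uint8)
n,l=cv2.connectedComponents(br); m=(l==l[190,400]).astype(np.uint8)
k=max(cv2.findContours(m,cv2.RETR_EXTERNAL,cv2.CHAIN_APPROX_NONE)[0],key=cv2.contourArea)[:,0]
k=k[(k[:,1]<225)]
q=np.array([world(d,u,v,.062)[:2] for u,v in k])
q=q
f=least_squares(lambda p:np.hypot(q[:,0]-p[0],q[:,1]-p[1])-p[2],[.55,-.18,.157],loss='soft_l1',f_scale=.001); print(f.x,np.abs(f.fun).max())
c=f.x[:2]
I=np.indices(z.shape)
m=(z>.08)&(z<.16)&(I[1]>345)&(I[1]<475)&(I[0]>210)&(I[0]<285)
pl=P[m]; x,y=pl[:,0]-c[0],pl[:,1]-c[1]; a=np.degrees(np.arctan2(y,x)); r=np.hypot(x,y)
for s in (a>0,a<0):
  for lo,hi in((.05,.08),(.08,.11),(.11,.16)):
    t=s&(r>lo)&(r<hi); print(lo,t.sum(),np.percentile(a[t],[5,50,95]).round(1), pl[t,2].max() if t.any() else 0)
# floor
m=(z>-.01)&(z<.02)&(np.hypot(P[...,0]-c[0],P[...,1]-c[1])<.145); print('floor',m.sum(),np.median(z[m]),np.degrees(np.arctan2(P[m][:,1]-c[1],P[m][:,0]-c[0])).min())
# pan contour by bright mask of scene
E
```

```text
[ 0.54798727 -0.1803763   0.15587199] 0.14127205665178608
0.05 79 [148.9 151.1 154.2] 0.1488147465026401
0.08 78 [146.8 147.7 149.1] 0.14802873240243897
0.11 120 [145.  145.7 146.9] 0.14624962218873094
0.05 25 [-113.5 -110.5 -108.2] 0.14635389691444867
0.08 29 [-108.5 -106.9 -105.4] 0.14777837452445686
0.11 40 [-105.9 -104.5 -103.6] 0.14563390835118412
floor 1773 0.0063024864532140335 -179.98526081041172
```

```bash
cat >> h.py <<'E'
C=np.array([.548,-.180])
def yaw(s): 
    x,y=s['tcp_rot'][:2]; return np.degrees(2*np.arctan2(y,x))
def plan(tgt,ty,n,op=1.0,s=None):
    s=s or get_state(); p=np.array(s['eef_pos']);w=yaw(s); ty=ty
    tp=np.array(tgt,float); dy=ty-w
    while abs(dy)>360: dy-=np.sign(dy)*360
    for i in range(n):
        st=(tp-p)/(n-i); a=np.radians(w)
        X=np.array([np.cos(a),np.sin(a),0]);Y=np.array([np.sin(a),-np.cos(a),0])
        r=np.array([X@st,Y@st,-st[2]])/.04; t=-dy/n/5
        r=np.round(r,2);t=round(t,2)
        print([op,*[float(v) for v in r],float(t)])
        p=p+(X*r[0]+Y*r[1]-np.array([0,0,r[2]]))*.04; w-=t*5
    print('end',p.round(3),round(w,1))
def arc(th0,th1,n,r=.1,z=.06,op=1.0):
    # follow circle with tool x radial outward (yaw=theta)
    s=get_state();p=np.array(s['eef_pos']);w=yaw(s);print('from',p.round(3),w%360)
    t=-(th1-th0)/n/5
    for i in range(n):
        th=np.radians(th0+(th1-th0)*(i+1)/n); q=np.array([*(C+r*np.array([np.cos(th),np.sin(th)])),p[2]+(z-p[2])/(n-i)])
        st=q-p;a=np.radians(w);X=np.array([np.cos(a),np.sin(a),0]);Y=np.array([np.sin(a),-np.cos(a),0])
        rr=np.round(np.array([X@st,Y@st,-st[2]])/.04,2); print([op,*[float(v) for v in rr],round(float(t),2)])
        p=p+(X*rr[0]+Y*rr[1]-np.array([0,0,rr[2]]))*.04; w-=round(t,2)*5
    print('end',p.round(3),w)
E
python3 - <<'E'
from h import *
d=dict(np.load('pics/wrist0.npz'));s=get_state()
R=cv2.Rodrigues(d['rvec'])[0];o=-R.T@d['tvec'];ax=R.T[:,2]
a=np.radians(yaw(s));T=np.array([[np.cos(a),np.sin(a),0],[np.sin(a),-np.cos(a),0],[0,0,-1]]).T
T=np.array([[np.cos(a),np.sin(a),0],[np.sin(a),-np.cos(a),0],[0,0,-1]])
print('cam in tool',T@(o-s['eef_pos']),'axis',T@ax, 'img down',T@R.T[:,1])
plan([.4547,-.216,.20],201,40)
E
```

```text
cam in tool [ 0.08077311  0.00094057 -0.14326124] axis [-0.31219768 -0.00234253  0.95001427] img down [-9.50017103e-01  4.13797268e-04 -3.12197587e-01]
[1.0, 0.24, -0.22, 0.02, -0.93]
[1.0, 0.26, -0.2, 0.02, -0.93]
[1.0, 0.27, -0.18, 0.02, -0.93]
[1.0, 0.29, -0.16, 0.02, -0.93]
[1.0, 0.3, -0.13, 0.02, -0.93]
[1.0, 0.31, -0.11, 0.02, -0.93]
[1.0, 0.32, -0.08, 0.02, -0.93]
[1.0, 0.32, -0.06, 0.02, -0.93]
[1.0, 0.33, -0.03, 0.02, -0.93]
[1.0, 0.33, -0.0, 0.02, -0.93]
[1.0, 0.33, 0.02, 0.02, -0.93]
[1.0, 0.32, 0.05, 0.02, -0.93]
[1.0, 0.32, 0.08, 0.02, -0.93]
[1.0, 0.31, 0.1, 0.02, -0.93]
[1.0, 0.3, 0.13, 0.02, -0.93]
[1.0, 0.29, 0.15, 0.02, -0.93]
[1.0, 0.28, 0.17, 0.02, -0.93]
[1.0, 0.26, 0.2, 0.02, -0.93]
[1.0, 0.25, 0.22, 0.02, -0.93]
[1.0, 0.23, 0.24, 0.02, -0.93]
[1.0, 0.21, 0.25, 0.02, -0.93]
[1.0, 0.19, 0.27, 0.02, -0.93]
[1.0, 0.16, 0.28, 0.02, -0.93]
[1.0, 0.14, 0.3, 0.02, -0.93]
[1.0, 0.12, 0.31, 0.02, -0.93]
[1.0, 0.09, 0.31, 0.02, -0.93]
[1.0, 0.06, 0.32, 0.02, -0.93]
[1.0, 0.04, 0.32, 0.02, -0.93]
[1.0, 0.01, 0.33, 0.02, -0.93]
[1.0, -0.01, 0.33, 0.02, -0.93]
[1.0, -0.04, 0.32, 0.02, -0.93]
[1.0, -0.07, 0.32, 0.02, -0.93]
[1.0, -0.09, 0.31, 0.01, -0.93]
[1.0, -0.12, 0.3, 0.02, -0.93]
[1.0, -0.14, 0.29, 0.01, -0.93]
[1.0, -0.17, 0.28, 0.02, -0.93]
[1.0, -0.19, 0.27, 0.01, -0.93]
[1.0, -0.21, 0.25, 0.02, -0.93]
[1.0, -0.23, 0.23, 0.01, -0.93]
[1.0, -0.24, 0.22, 0.02, -0.93]
end [ 0.455 -0.216  0.2  ] 200.3
```

Request:
{"fn": "step_arm", "kwargs": {
  "targets": [
    [[1, 0.24, -0.22, 0, -0.93], [1, 0.26, -0.2, 0, -0.93], [1, 0.27, -0.18, 0, -0.93], [1, 0.29, -0.16, 0, -0.93], [1, 0.3, -0.13, 0, -0.93], [1, 0.31, -0.11, 0, -0.93], [1, 0.32, -0.08, 0, -0.93], [1, 0.32, -0.06, 0, -0.93], [1, 0.33, -0.03, 0, -0.93], [1, 0.33, 0, 0, -0.93]]
  ]
}}

```text
time: 0.98
eef_pos: [0.2391, -0.5434, 0.2309]
tcp_rot: [0.861, 0.508, 0.0, -0.0]
contact_force: [0.1, -0.5, 0.9]
opening: 1.002
```

Request:
{"fn": "step_arm", "kwargs": {
  "targets": [
    [[1, 0.33, 0.02, 0, -0.93], [1, 0.32, 0.05, 0, -0.93], [1, 0.32, 0.08, 0, -0.93], [1, 0.31, 0.1, 0, -0.93], [1, 0.3, 0.13, 0, -0.93], [1, 0.29, 0.15, 0, -0.93], [1, 0.28, 0.17, 0, -0.93], [1, 0.26, 0.2, 0, -0.93], [1, 0.25, 0.22, 0, -0.93], [1, 0.23, 0.24, 0, -0.93]]
  ]
}}

```text
time: 1.82
eef_pos: [0.3113, -0.4337, 0.2309]
tcp_rot: [0.591, 0.807, 0.0, -0.0]
contact_force: [0.1, -0.2, -0.0]
opening: 0.999
```

Request:
{"fn": "step_arm", "kwargs": {
  "targets": [
    [[1, 0.21, 0.25, 0.02, -0.93], [1, 0.19, 0.27, 0.02, -0.93], [1, 0.16, 0.28, 0.02, -0.93], [1, 0.14, 0.3, 0.02, -0.93], [1, 0.12, 0.31, 0.02, -0.93], [1, 0.09, 0.31, 0.02, -0.93], [1, 0.06, 0.32, 0.02, -0.93], [1, 0.04, 0.32, 0.02, -0.93], [1, 0.01, 0.33, 0.02, -0.93], [1, -0.01, 0.33, 0.02, -0.93]]
  ]
}}

```text
time: 2.65
eef_pos: [0.3831, -0.3243, 0.223]
tcp_rot: [0.225, 0.974, 0.0, -0.0]
contact_force: [0.2, -0.7, -0.1]
opening: 0.999
```

Request:
{"fn": "step_arm", "kwargs": {
  "targets": [
    [[1, -0.04, 0.32, 0.02, -0.93], [1, -0.07, 0.32, 0.02, -0.93], [1, -0.09, 0.31, 0.02, -0.93], [1, -0.12, 0.3, 0.02, -0.93], [1, -0.14, 0.29, 0.02, -0.93], [1, -0.17, 0.28, 0.02, -0.93], [1, -0.19, 0.27, 0.02, -0.93], [1, -0.21, 0.25, 0.02, -0.93], [1, -0.23, 0.23, 0.02, -0.93], [1, -0.24, 0.22, 0.02, -0.93]]
  ]
}}

```text
time: 3.48
eef_pos: [0.4549, -0.2158, 0.215]
tcp_rot: [-0.178, 0.984, 0.0, -0.0]
contact_force: [-0.2, -0.1, 0.7]
opening: 0.997
```

```bash
python3 - <<'E'
from h import *
s=get_state(); print(s['time'],s['eef_pos'],yaw(s),s['qpos'].round(2)); snap('wrist','w1')
plan([.4547,-.216,.062],201,6)
E
```

```text
3.4833 [ 0.45487754 -0.21581502  0.21500399] 200.54078092923984 [-0.64 -0.08  2.01  0.    1.22 -2.57]
[1.0, 0.01, -0.01, 0.64, -0.01]
[1.0, 0.01, -0.01, 0.64, -0.01]
[1.0, 0.0, -0.0, 0.63, -0.01]
[1.0, 0.01, -0.01, 0.64, -0.01]
[1.0, 0.0, -0.0, 0.63, -0.01]
[1.0, 0.01, -0.01, 0.64, -0.01]
end [ 0.455 -0.216  0.062] 201.1
```

View pics/w1.png

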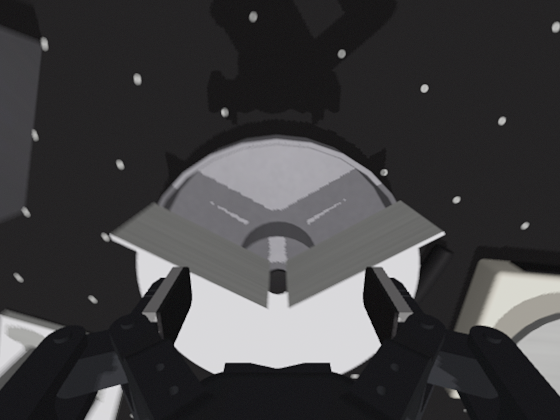

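The cut-out faces the camera squarely, with empty floor in view and the knob at (278,283). I'll lower the open hand into it.

Request:
{"fn": "step_arm", "kwargs": {
  "targets": [
    [[1, 0, 0, 0.7, 0], [1, 0, 0, 0.7, 0], [1, 0, 0, 0.7, 0], [1, 0, 0, 0.7, 0], [1, 0, 0, 0.7, 0], [1, 0, 0, 0.6, 0]]
  ]
}}

```text
time: 4.03
eef_pos: [0.4538, -0.2163, 0.0494]
tcp_rot: [-0.175, 0.984, 0.0, -0.001]
contact_force: [-0.7, -0.4, -0.6]
opening: 0.998
```

```bash
python3 - <<'E'
from h import *
arc(200.5,150.5,12,z=.051)
E
```

```text
from [ 0.454 -0.216  0.049] 200.21325114977287
[1.0, -0.03, 0.21, -0.0, 0.83]
[1.0, -0.01, 0.18, -0.0, 0.83]
[1.0, -0.0, 0.18, -0.0, 0.83]
[1.0, -0.01, 0.18, -0.0, 0.83]
[1.0, -0.0, 0.18, -0.01, 0.83]
[1.0, -0.01, 0.19, -0.0, 0.83]
[1.0, -0.0, 0.18, -0.01, 0.83]
[1.0, -0.01, 0.18, -0.0, 0.83]
[1.0, -0.01, 0.18, -0.01, 0.83]
[1.0, -0.0, 0.18, -0.0, 0.83]
[1.0, -0.01, 0.18, -0.01, 0.83]
[1.0, -0.01, 0.19, -0.0, 0.83]
end [ 0.461 -0.131  0.051] 150.4132511497728
```

Request:
{"fn": "step_arm", "kwargs": {
  "targets": [
    [[1, -0.01, 0.18, 0, 0.83], [1, -0.01, 0.18, 0, 0.83], [1, 0, 0.18, 0, 0.83], [1, -0.01, 0.18, 0, 0.83], [1, 0, 0.18, 0, 0.83], [1, -0.01, 0.18, 0, 0.83], [1, -0.01, 0.18, 0, 0.83], [1, 0, 0.18, 0, 0.83], [1, -0.01, 0.18, 0, 0.83], [1, -0.01, 0.18, 0, 0.83]]
  ]
}}

```text
time: 4.87
eef_pos: [0.4549, -0.1459, 0.0511]
tcp_rot: [0.186, 0.982, -0.0, -0.001]
contact_force: [0.2, -0.5, 0.5]
opening: 0.997
```

```bash
python3 - <<'E'
from h import *
s=get_state(); print(s['eef_pos'],yaw(s)%360,np.hypot(*(s['eef_pos'][:2]-C)),np.degrees(np.arctan2(*(s['eef_pos'][:2]-C)[::-1])),s['contact_force'])
snap('wrist','w2')
E
```

```text
[ 0.45490927 -0.1458762   0.05110126] 158.5146644535044 0.09914795438847557 159.86883264537047 [ 0.23434238 -0.54129513  0.49264326]
```

View pics/w2.png

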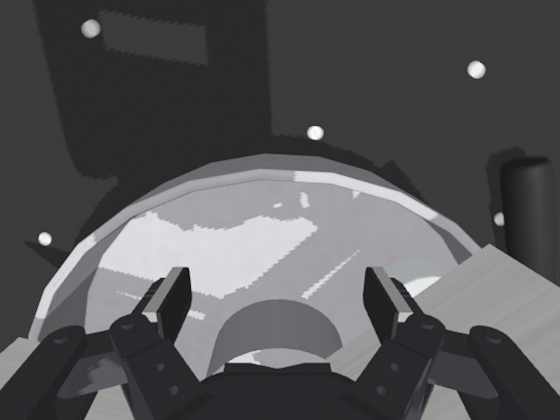

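To the right, at about (425,275), a glassy greenish edge shows beside the plate, in the direction of sweep. That is probably the blank.

```bash
python3 - <<'E'
from h import *
d=dict(np.load('pics/w2.npz'))
for uv in [(400,265),(410,262),(425,258),(440,262),(425,280),(445,268),(405,280)]:
    for z in (.006,.034):
        w=world(d,*uv,z); v=w[:2]-C; print(uv,z,w.round(3),'r',np.hypot(*v).round(3),'th',np.degrees(np.arctan2(v[1],v[0])).round(1))
    print('depth',world(d,*uv).round(3))
i=cv2.imread('pics/w2.png');cv2.imwrite('pics/w2c.png',cv2.resize(i[230:340,340:520],None,fx=4,fy=4,interpolation=2))
E
```

```text
(400, 265) 0.006 [ 0.508 -0.074  0.006] r 0.113 th 110.5
(400, 265) 0.034 [ 0.489 -0.08   0.034] r 0.116 th 120.5
depth [ 0.501 -0.076  0.016]
(410, 262) 0.006 [ 0.509 -0.067  0.006] r 0.12 th 109.2
(410, 262) 0.034 [ 0.49  -0.074  0.034] r 0.121 th 118.9
depth [ 0.501 -0.07   0.017]
(425, 258) 0.006 [ 0.509 -0.056  0.006] r 0.129 th 107.3
(425, 258) 0.034 [ 0.49  -0.065  0.034] r 0.128 th 116.7
depth [ 0.506 -0.058  0.011]
(440, 262) 0.006 [ 0.516 -0.047  0.006] r 0.136 th 103.4
(440, 262) 0.034 [ 0.496 -0.058  0.034] r 0.133 th 112.9
depth [ 0.515 -0.048  0.008]
(425, 280) 0.006 [ 0.527 -0.06   0.006] r 0.122 th 100.1
(425, 280) 0.034 [ 0.505 -0.069  0.034] r 0.119 th 111.1
depth [ 0.505 -0.069  0.035]
(445, 268) 0.006 [ 0.522 -0.045  0.006] r 0.137 th 100.7
(445, 268) 0.034 [ 0.501 -0.056  0.034] r 0.133 th 110.6
depth [ 0.515 -0.049  0.016]
(405, 280) 0.006 [ 0.521 -0.074  0.006] r 0.11 th 104.0
(405, 280) 0.034 [ 0.501 -0.08   0.034] r 0.111 th 115.4
depth [ 0.502 -0.08   0.032]
```

View pics/w2c.png

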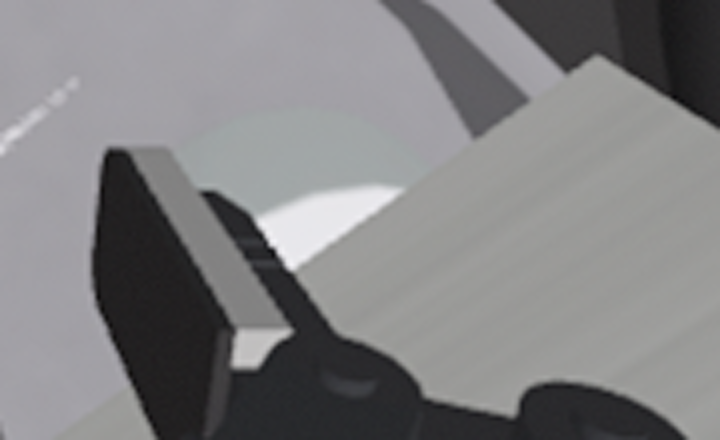

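Its top measures 35 mm high, which matches the blank (28 mm tall on a 6 mm floor). I'll swing further.

Request:
{"fn": "step_arm", "kwargs": {
  "targets": [
    [[1, 0, 0.2, 0, 0.83], [1, -0.01, 0.19, 0, 0.83], [1, -0.01, 0.19, 0, 0.83], [1, -0.01, 0.18, 0, 0.83], [1, 0, 0.18, 0, 0.83], [1, -0.01, 0.18, 0, 0.83], [1, 0, 0.18, 0, 0.83], [1, -0.01, 0.18, 0, 0.83]]
  ]
}}

```text
time: 5.58
eef_pos: [0.4904, -0.0996, 0.051]
tcp_rot: [0.458, 0.889, -0.0, -0.001]
contact_force: [-0.5, 0.5, -0.3]
opening: 0.999
```

```bash
python3 - <<'E'
from h import *
s=get_state(); print(s['eef_pos'],yaw(s)%360,np.hypot(*(s['eef_pos'][:2]-C)),np.degrees(np.arctan2(*(s['eef_pos'][:2]-C)[::-1])),s['contact_force'])
snap('wrist','w3')
E
```

```text
[ 0.49040235 -0.09959127  0.05100371] 125.43972208135851 0.09890932010454 125.6144353990026 [-0.47780514  0.46972521 -0.28154171]
```

View pics/w3.png

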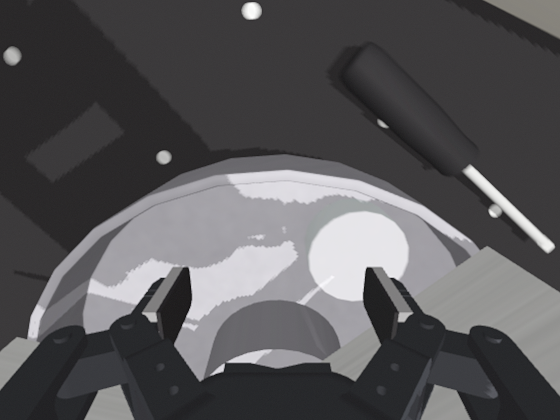

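The blank's bright top disc now shows whole, centred at about (358,257).

```bash
python3 - <<'E'
from h import *
d=dict(np.load('pics/w3.npz'));P=cloud(d)
m=((abs(P[...,2]-.034)<.004)).astype(np.uint8); m[:200]=0; m[305:]=0; m[:,:300]=0;m[:,415:]=0
n,l,s,c=cv2.connectedComponentsWithStats(m); i=1+np.argmax(s[1:,4]); print(s[i],c[i])
p=P[l==i]; print('z',np.median(p[:,2]),p.min(0),p.max(0))
k=max(cv2.findContours((l==i).astype(np.uint8),0,1)[0],key=cv2.contourArea)[:,0]
k=k[(k[:,0]<362)|(k[:,1]<245)]
q=np.array([world(d,u,v,.034)[:2] for u,v in k],np.float32)
from scipy.optimize import least_squares
f=least_squares(lambda a:np.hypot(q[:,0]-a[0],q[:,1]-a[1])-a[2],[.52,-.08,.03],loss='soft_l1',f_scale=.001);print(f.x,np.median(abs(f.fun)))
v=f.x[:2]-C; print(np.hypot(*v),np.degrees(np.arctan2(v[1],v[0])))
f=least_squares(lambda a:np.hypot(q[:,0]-a[0],q[:,1]-a[1])-.03,[.52,-.08],loss='soft_l1',f_scale=.001);print(f.x)
v=f.x[:2]-C; r=np.hypot(*v);t=np.degrees(np.arctan2(v[1],v[0]));print(r,t)
arc(125.6,t,5,r=r,z=.051)
E
```

```text
[ 307  207  101   93 6515] [354.69409056 250.44128933]
z 0.03473140612028206 [ 0.50086331 -0.10367684  0.03001183] [ 0.55969243 -0.04426915  0.03669323]
[ 0.52995254 -0.07368862  0.02957438] 0.0002438169428570329
0.10783236652887722 99.63470023316002
[ 0.53031544 -0.07365137]
0.10780897365600141 99.44124386570059
from [ 0.491 -0.099  0.051] 125.31272532417547
[1.0, 0.22, 0.22, 0.0, 1.05]
[1.0, -0.01, 0.25, 0.0, 1.05]
[1.0, -0.01, 0.24, 0.0, 1.05]
[1.0, -0.01, 0.25, 0.0, 1.05]
[1.0, -0.01, 0.24, 0.01, 1.05]
end [ 0.53  -0.074  0.051] 99.06272532417547
```

Request:
{"fn": "step_arm", "kwargs": {
  "targets": [
    [[1, 0.1, 0.2, 0, 0.87], [1, 0.1, 0.2, 0, 0.87], [1, 0, 0.2, 0, 0.87], [1, 0, 0.2, 0, 0.87], [1, -0.01, 0.2, 0, 0.87], [1, -0.01, 0.2, 0, 0.87], [1, 0, 0, 0, 0]]
  ]
}}

```text
time: 6.22
eef_pos: [0.5306, -0.0741, 0.0514]
tcp_rot: [0.646, 0.764, 0.0, 0.0]
contact_force: [-0.4, 0.1, -0.6]
opening: 1.0
```

```bash
python3 - <<'E'
from h import *
s=get_state(); print(s['eef_pos'],yaw(s)%360,np.hypot(*(s['eef_pos'][:2]-C)),np.degrees(np.arctan2(*(s['eef_pos'][:2]-C)[::-1])),s['contact_force'])
snap('wrist','w4')
plan([.530,-.0737,.005],99.5,5)
E
```

```text
[ 0.5306245  -0.07411964  0.05141848] 99.55329252296588 0.10729659536204306 99.31945742615336 [-0.43237597  0.05923721 -0.55211493]
[1.0, 0.0, 0.0, 0.23, 0.01]
[1.0, 0.0, 0.0, 0.23, 0.01]
[1.0, 0.0, 0.0, 0.23, 0.01]
[1.0, 0.0, 0.0, 0.23, 0.01]
[1.0, 0.01, 0.0, 0.24, 0.01]
end [ 0.53  -0.074  0.005] 99.4
```

View pics/w4.png

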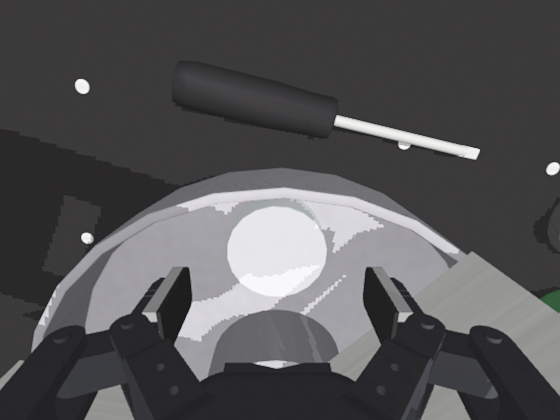

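The blank lies at (277,250), midway between the pads. I'll descend.

Request:
{"fn": "step_arm", "kwargs": {
  "targets": [
    [[1, 0, 0, 0.25, 0], [1, 0, 0, 0.25, 0], [1, 0, 0, 0.25, 0], [1, 0, 0, 0.2, 0], [1, 0, 0, 0.17, 0], [1, 0, 0, 0, 0]]
  ]
}}

```text
time: 6.77
eef_pos: [0.528, -0.0733, 0.0041]
tcp_rot: [0.646, 0.763, -0.001, -0.002]
contact_force: [-1.9, 0.9, -0.9]
opening: 0.999
```

Request:
{"fn": "step_arm", "kwargs": {
  "targets": [
    [[0.5, 0, 0, 0, 0], [0.5, 0, 0, 0, 0], [0.5, 0, 0, 0, 0], [0.5, 0, 0, 0, 0], [0.5, 0, 0, 0, 0], [0.5, 0, 0, 0, 0]]
  ],
  "squeeze": 40
}}

```text
time: 7.27
eef_pos: [0.5307, -0.074, 0.0072]
tcp_rot: [0.646, 0.763, 0.0, 0.001]
contact_force: [-0.1, -0.1, 2.1]
opening: 0.692
```

```bash
python3 - <<'E'
from h import *
s=get_state(); print(s['eef_pos'],s['opening'],s['contact_force'],s['wrist_torque'])
snap('wrist','w5')
E
```

```text
[ 0.53065596 -0.07400418  0.00724637] 0.6919520072550336 [-0.12438765 -0.11990035  2.10856953] [ 0.02702949 -0.02922474  0.05647848]
```

View pics/w5.png

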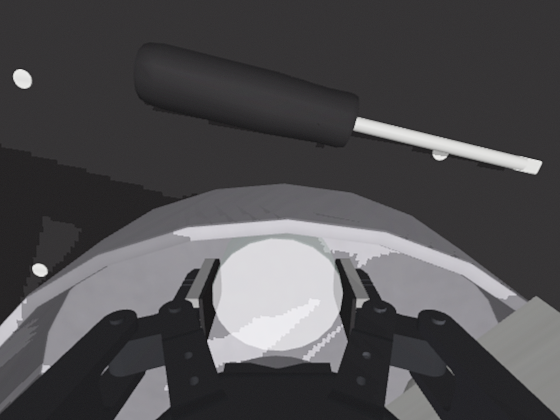

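The grip holds at opening 0.692, about 59 mm, so it is the blank. I'll lift a little inside the cut-out, then ease the lid back by following it with the hand.

Request:
{"fn": "step_arm", "kwargs": {
  "targets": [
    [[0.5, 0, 0, -0.1, 0], [0.5, 0, 0, -0.2, 0], [0.5, 0, 0, -0.4, 0], [0.5, 0, 0, -0.5, 0], [0.5, 0, 0, -0.5, 0], [0.5, 0, 0, -0.5, 0], [0.5, 0, 0, -0.2, 0], [0.5, 0, 0, 0, 0]]
  ]
}}

```text
time: 7.98
eef_pos: [0.5311, -0.0742, 0.1049]
tcp_rot: [0.646, 0.763, 0.001, 0.002]
contact_force: [0.4, -0.8, -2.8]
opening: 0.686
```

```bash
python3 - <<'E'
from h import *
s=get_state(); print(s['eef_pos'],s['opening'],s['contact_force'],s['wrist_torque'])
snap('wrist','w6');snap('scene','s6')
arc(99.4,201,24,r=.104,z=.104,op=.5)
E
```

```text
[ 0.53109273 -0.07416389  0.10488616] 0.686018112372963 [ 0.40494645 -0.77681347 -2.77352837] [ 0.02336985  0.05933975 -0.0002059 ]
from [ 0.529 -0.074  0.102] 99.50794928174044
[0.5, -0.11, -0.16, -0.0, -0.85]
[0.5, -0.0, -0.2, -0.0, -0.85]
[0.5, -0.01, -0.19, -0.0, -0.85]
[0.5, -0.01, -0.19, -0.0, -0.85]
[0.5, -0.0, -0.19, -0.0, -0.85]
[0.5, -0.01, -0.19, -0.0, -0.85]
[0.5, -0.01, -0.2, -0.0, -0.85]
[0.5, -0.0, -0.19, -0.0, -0.85]
[0.5, -0.01, -0.19, -0.0, -0.85]
[0.5, -0.01, -0.19, -0.0, -0.85]
[0.5, -0.0, -0.19, -0.0, -0.85]
[0.5, -0.01, -0.2, -0.0, -0.85]
[0.5, -0.0, -0.19, -0.0, -0.85]
[0.5, -0.01, -0.19, -0.0, -0.85]
[0.5, -0.01, -0.19, -0.01, -0.85]
[0.5, -0.0, -0.19, -0.0, -0.85]
[0.5, -0.01, -0.2, -0.01, -0.85]
[0.5, -0.0, -0.19, -0.0, -0.85]
[0.5, -0.01, -0.19, -0.01, -0.85]
[0.5, -0.0, -0.19, -0.0, -0.85]
[0.5, -0.01, -0.19, -0.01, -0.85]
[0.5, -0.01, -0.2, -0.0, -0.85]
[0.5, -0.0, -0.19, -0.01, -0.85]
[0.5, -0.01, -0.19, -0.0, -0.85]
end [ 0.451 -0.217  0.104] 201.50794928174042
```

View pics/w6.png

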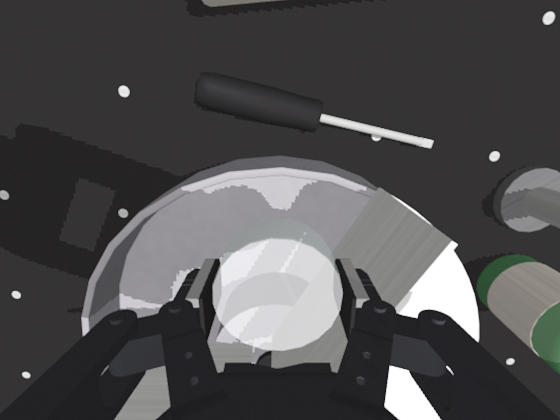

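View pics/s6.png

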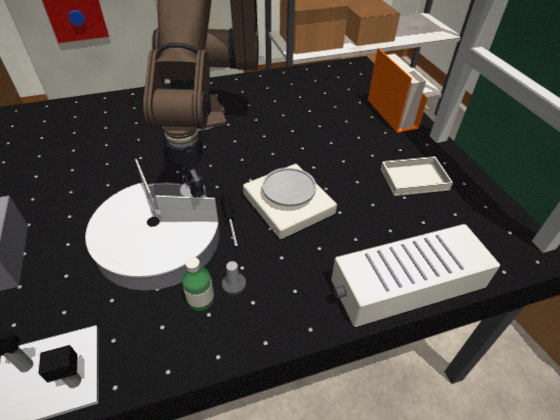

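The blank is held between the pads at (277,290), the measured load is 2.8 N, and the lid plate rests against the right finger. I'll follow the lid back to rest.

Request:
{"fn": "step_arm", "kwargs": {
  "targets": [
    [[0.5, 0, -0.18, 0, -0.85], [0.5, -0.01, -0.19, 0, -0.85], [0.5, -0.01, -0.19, 0, -0.85], [0.5, -0.01, -0.19, 0, -0.85], [0.5, -0.01, -0.19, 0, -0.85], [0.5, -0.01, -0.19, 0, -0.85], [0.5, -0.01, -0.19, 0, -0.85], [0.5, -0.01, -0.19, 0, -0.85], [0.5, -0.01, -0.19, 0, -0.85], [0.5, -0.01, -0.19, 0, -0.85]]
  ]
}}

```text
time: 8.92
eef_pos: [0.4653, -0.112, 0.1004]
tcp_rot: [0.324, 0.946, 0.0, -0.002]
contact_force: [-0.2, 0.3, -2.9]
opening: 0.693
```

Request:
{"fn": "step_arm", "kwargs": {
  "targets": [
    [[0.5, -0.01, -0.19, 0, -0.85], [0.5, -0.01, -0.19, 0, -0.85], [0.5, -0.01, -0.19, 0, -0.85], [0.5, 0, -0.19, 0, -0.85], [0.5, -0.01, -0.19, 0, -0.85], [0.5, 0, -0.19, 0, -0.85], [0.5, -0.01, -0.19, 0, -0.85], [0.5, -0.01, -0.19, 0, -0.85]]
  ]
}}

```text
time: 9.58
eef_pos: [0.4443, -0.1681, 0.1006]
tcp_rot: [0.033, 0.999, 0.001, -0.001]
contact_force: [0.0, 0.3, -2.4]
opening: 0.689
```

```bash
python3 - <<'E'
from h import *
s=get_state(); print(s['eef_pos'],yaw(s)%360,s['contact_force'],np.hypot(*(s['eef_pos'][:2]-C)),np.degrees(np.arctan2(*(s['eef_pos'][:2]-C)[::-1])))
arc(175,201,6,r=.102,z=.104,op=.5)
E
```

```text
[ 0.44427995 -0.16812891  0.10056412] 176.2078592137395 [ 1.96977548e-03  3.37384232e-01 -2.36835040e+00] 0.10439718110748435 173.47072405671125
from [ 0.444 -0.168  0.101] 176.2078592137395
[0.5, -0.06, -0.26, -0.01, -0.87]
[0.5, -0.0, -0.2, -0.02, -0.87]
[0.5, -0.01, -0.19, -0.01, -0.87]
[0.5, -0.0, -0.19, -0.02, -0.87]
[0.5, -0.0, -0.19, -0.01, -0.87]
[0.5, -0.01, -0.2, -0.02, -0.87]
end [ 0.453 -0.217  0.104] 202.30785921373948
```

Request:
{"fn": "step_arm", "kwargs": {
  "targets": [
    [[0.5, -0.04, -0.22, 0, -0.83], [0.5, -0.01, -0.21, 0, -0.83], [0.5, -0.01, -0.2, 0, -0.83], [0.5, -0.01, -0.2, 0, -0.83], [0.5, -0.01, -0.2, 0, -0.83], [0.5, -0.01, -0.2, 0, -0.83], [0.5, 0, 0, 0, 0]]
  ]
}}

```text
time: 10.17
eef_pos: [0.4539, -0.2174, 0.101]
tcp_rot: [-0.182, 0.983, 0.001, -0.001]
contact_force: [-0.1, 0.4, -2.1]
opening: 0.686
```

```bash
python3 - <<'E'
from h import *
s=get_state(); print(s['eef_pos'],yaw(s)%360,s['contact_force'],s['qpos'].round(2)); snap('wrist','w7')
E
```

```text
[ 0.45393678 -0.21744296  0.10095636] 200.91847739738452 [-0.12809609  0.35926878 -2.06844711] [-0.65  0.06  2.09 -0.    0.99 -2.58]
```

View pics/w7.png

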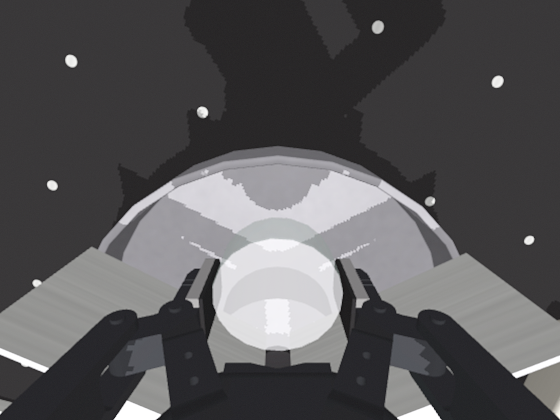

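The lid is back at rest, with both plates symmetric and clear of the hand. I'll lift straight out and carry the blank to the scale.

Request:
{"fn": "step_arm", "kwargs": {
  "targets": [
    [[0.5, 0, 0, -0.3, 0], [0.5, 0, 0, -0.6, 0], [0.5, 0, 0, -0.6, 0], [0.5, 0, 0, -0.6, 0], [0.5, 0, 0, -0.6, 0], [0.5, 0, 0, -0.3, 0]]
  ]
}}

```text
time: 10.72
eef_pos: [0.4553, -0.2169, 0.2264]
tcp_rot: [-0.181, 0.983, -0.002, 0.002]
contact_force: [0.2, -0.6, -2.7]
opening: 0.688
```

```bash
python3 - <<'E'
from h import *
s=get_state(); d=snap('top','t8')
P=cloud(d); z=P[...,2]; I=np.indices(z.shape)
m=((z>.067)&(z<.085)&(I[1]<310)&(I[1]>220)&(I[0]>190)&(I[0]<275)).astype(np.uint8)
k=max(cv2.findContours(m,0,1)[0],key=cv2.contourArea);q=np.array([world(d,u,v,.077)[:2] for u,v in k[:,0]],np.float32)
print('pan',cv2.minEnclosingCircle(q),cv2.fitEllipse(q),P[222:236,260:272,2].mean())
plan([.531,.174,.2],yaw(s),20,op=.5)
E
```

```text
pan ((0.5325056910514832, 0.17490506172180176), 0.07144022732973099) ((0.5325690507888794, 0.1747584491968155), (0.1401764452457428, 0.14040562510490417), 80.79252624511719) 0.08006960611964935
[0.5, -0.26, 0.42, 0.04, 0.0]
[0.5, -0.26, 0.42, 0.03, 0.0]
[0.5, -0.26, 0.42, 0.04, 0.0]
[0.5, -0.26, 0.42, 0.03, 0.0]
[0.5, -0.26, 0.42, 0.04, 0.0]
[0.5, -0.26, 0.43, 0.03, 0.0]
[0.5, -0.26, 0.42, 0.04, 0.0]
[0.5, -0.26, 0.43, 0.03, 0.0]
[0.5, -0.26, 0.42, 0.04, 0.0]
[0.5, -0.26, 0.43, 0.03, 0.0]
[0.5, -0.26, 0.42, 0.04, 0.0]
[0.5, -0.26, 0.43, 0.03, 0.0]
[0.5, -0.27, 0.42, 0.04, 0.0]
[0.5, -0.26, 0.43, 0.03, 0.0]
[0.5, -0.27, 0.42, 0.04, 0.0]
[0.5, -0.26, 0.43, 0.03, 0.0]
[0.5, -0.27, 0.42, 0.04, 0.0]
[0.5, -0.26, 0.43, 0.03, 0.0]
[0.5, -0.27, 0.42, 0.04, 0.0]
[0.5, -0.26, 0.43, 0.03, 0.0]
end [0.531 0.174 0.2  ] 200.9
```

View pics/t8.png

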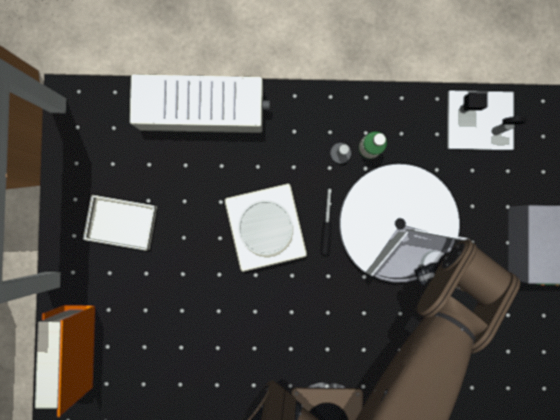

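The lid is at rest and nothing else has moved. The pan centre is about (0.532, 0.175).

Request:
{"fn": "step_arm", "kwargs": {
  "targets": [
    [[0.5, -0.1, 0.2, 0, 0], [0.5, -0.2, 0.3, 0, 0], [0.5, -0.26, 0.42, 0.03, 0], [0.5, -0.26, 0.42, 0.03, 0], [0.5, -0.26, 0.42, 0.03, 0], [0.5, -0.26, 0.42, 0.03, 0], [0.5, -0.26, 0.42, 0.03, 0], [0.5, -0.26, 0.42, 0.03, 0], [0.5, -0.26, 0.42, 0.03, 0], [0.5, -0.26, 0.42, 0.03, 0]]
  ]
}}

```text
time: 11.6
eef_pos: [0.4865, -0.0364, 0.2101]
tcp_rot: [-0.181, 0.983, 0.001, -0.002]
contact_force: [0.9, 0.2, -3.4]
opening: 0.685
```

Request:
{"fn": "step_arm", "kwargs": {
  "targets": [
    [[0.5, -0.26, 0.42, 0.03, 0], [0.5, -0.26, 0.42, 0.03, 0], [0.5, -0.26, 0.42, 0.03, 0], [0.5, -0.26, 0.42, 0.03, 0], [0.5, -0.26, 0.42, 0.03, 0], [0.5, -0.26, 0.42, 0.03, 0], [0.5, -0.26, 0.42, 0.03, 0], [0.5, -0.26, 0.42, 0.03, 0], [0.5, -0.2, 0.3, 0.03, 0], [0.5, -0.2, 0.3, 0, 0]]
  ]
}}

```text
time: 12.43
eef_pos: [0.5221, 0.1464, 0.1988]
tcp_rot: [-0.182, 0.983, 0.0, -0.003]
contact_force: [-0.2, -0.9, -4.0]
opening: 0.689
```

```bash
python3 - <<'E'
from h import *
s=get_state(); print(s['time'],s['eef_pos'],s['contact_force'],s['opening']); d=snap('wrist','w9')
P=cloud(d)
plan([.532,.175,.2],yaw(s),2,op=.5)
for uv in [(120,300),(440,300),(277,190),(277,160)]: print(uv,P[uv[1],uv[0]].round(4))
E
```

```text
12.4333 [0.52205924 0.14640882 0.19882733] [-0.22846212 -0.87511897 -3.97248849] 0.6889072598149216
[0.5, -0.23, 0.27, -0.01, 0.0]
[0.5, -0.23, 0.27, -0.01, 0.0]
end [0.532 0.175 0.2  ] 201.0
(120, 300) [0.7427 0.0078 0.0015]
(440, 300) [5.923e-01 4.052e-01 5.000e-04]
(277, 190) [0.5121 0.142  0.0715]
(277, 160) [0.4858 0.132  0.073 ]
```

View pics/w9.png

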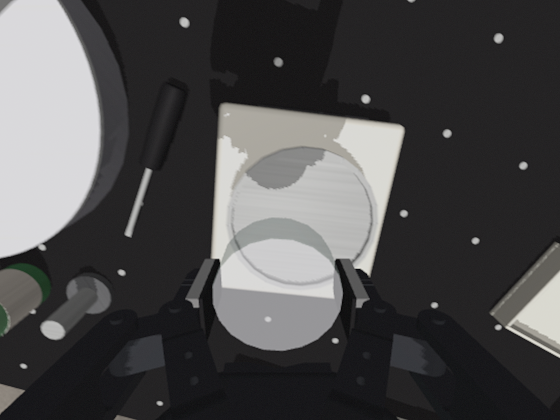

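Request:
{"fn": "step_arm", "kwargs": {
  "targets": [
    [[0.5, -0.2, 0.24, 0, 0], [0.5, -0.2, 0.22, 0.2, 0], [0.5, -0.06, 0.08, 0.5, 0], [0.5, 0, 0, 0.7, 0], [0.5, 0, 0, 0.7, 0], [0.5, 0, 0, 0.3, 0], [0.5, 0, 0, 0, 0]]
  ]
}}

```text
time: 13.07
eef_pos: [0.5302, 0.1713, 0.101]
tcp_rot: [-0.181, 0.983, 0.0, -0.005]
contact_force: [-0.7, 0.1, -3.7]
opening: 0.687
```

```bash
python3 - <<'E'
from h import *
s=get_state(); print(s['time'],s['eef_pos'],s['contact_force'],s['opening']); d=snap('wrist','w10')
dd=dict(np.load('pics/w9.npz'))
for u,v in [(229,215),(377,215),(302,147),(302,284)]: print(world(dd,u,v,.077).round(4))
plan([.532,.175,.08],yaw(s),2,op=.5)
E
```

```text
13.0667 [0.53022415 0.17127787 0.10099245] [-0.65948404  0.08808605 -3.68077799] 0.6866146814864543
[0.5493 0.1081 0.077 ]
[0.4999 0.2377 0.077 ]
[0.4669 0.1481 0.077 ]
[0.5933 0.2002 0.077 ]
[0.5, -0.01, 0.04, 0.3, 0.0]
[0.5, -0.02, 0.04, 0.29, 0.0]
end [0.532 0.175 0.08 ] 200.9
```

View pics/w10.png

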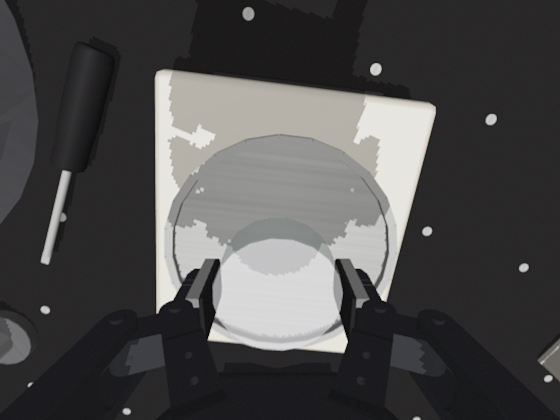

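The blank is centred over the pan to within a few millimetres. I'll lower in small steps, watching the force.

Request:
{"fn": "step_arm", "kwargs": {
  "targets": [
    [[0.5, 0, 0.04, 0.2, 0], [0.5, 0, 0.04, 0.2, 0], [0.5, 0, 0, 0.1, 0], [0.5, 0, 0, 0.05, 0], [0.5, 0, 0, 0, 0]]
  ]
}}

```text
time: 13.53
eef_pos: [0.5325, 0.1745, 0.084]
tcp_rot: [-0.181, 0.983, 0.0, -0.0]
contact_force: [-1.0, 0.1, -3.2]
opening: 0.684
```

Request:
{"fn": "step_arm", "kwargs": {
  "targets": [
    [[0.5, 0, 0, 0.05, 0], [0.5, 0, 0, 0.05, 0], [0.5, 0, 0, 0.05, 0], [0.5, 0, 0, 0, 0]]
  ]
}}

```text
time: 13.87
eef_pos: [0.5324, 0.1745, 0.0778]
tcp_rot: [-0.181, 0.983, 0.0, -0.0]
contact_force: [-0.3, 0.3, -3.1]
opening: 0.688
```

Request:
{"fn": "step_arm", "kwargs": {
  "targets": [
    [[0.5, 0, 0, 0.05, 0], [0.5, 0, 0, 0.05, 0], [0.5, 0, 0, 0.05, 0], [0.5, 0, 0, 0, 0], [0.5, 0, 0, 0, 0]]
  ]
}}

```text
time: 14.28
eef_pos: [0.5326, 0.1745, 0.072]
tcp_rot: [-0.182, 0.983, -0.0, -0.0]
contact_force: [0.6, 0.1, -3.3]
opening: 0.688
```

Request:
{"fn": "step_arm", "kwargs": {
  "targets": [
    [[0.5, 0, 0, 0.05, 0], [0.5, 0, 0, 0.03, 0], [0.5, 0, 0, 0, 0], [0.5, 0, 0, 0, 0]]
  ]
}}

```text
time: 14.62
eef_pos: [0.5328, 0.1746, 0.0691]
tcp_rot: [-0.181, 0.983, 0.0, 0.0]
contact_force: [-0.6, -0.9, -0.9]
opening: 0.685
```

Request:
{"fn": "step_arm", "kwargs": {
  "targets": [
    [[0.5, 0, 0, 0.03, 0], [0.5, 0, 0, 0.03, 0], [0.5, 0, 0, 0, 0], [0.5, 0, 0, 0, 0]]
  ]
}}

```text
time: 14.95
eef_pos: [0.5329, 0.1746, 0.0667]
tcp_rot: [-0.181, 0.983, 0.0, 0.0]
contact_force: [-0.9, -0.2, 0.4]
opening: 0.689
```

```bash
python3 - <<'E'
from h import *
for i in range(4):
    d=read_camera('wrist'); s=get_state(); print(s['time'],s['eef_pos'],s['contact_force'])
d=snap('wrist','w11')
P=cloud(d); 
E
```

```text
15.0 [0.53287407 0.17458912 0.06674851] [ 0.82243521 -0.1208612   0.11681516]
15.05 [0.53287239 0.17457509 0.06675971] [-0.65110137  0.62650821  0.06128547]
15.1 [0.53286165 0.17458621 0.06674972] [ 0.7730618   0.14918286 -0.11574117]
15.15 [0.53287583 0.17457897 0.06673649] [0.35185471 0.51376019 0.09445693]
```

View pics/w11.png

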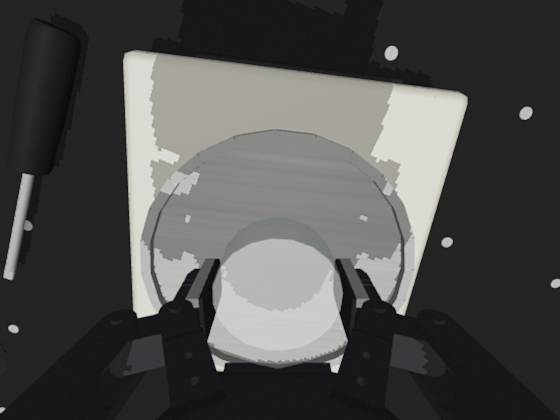

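The force is about zero, so the pan carries the whole weight, sunk about 7 mm. I'll release gently.

Request:
{"fn": "step_arm", "kwargs": {
  "targets": [
    [[0.72, 0, 0, 0, 0], [0.76, 0, 0, 0, 0], [0.8, 0, 0, 0, 0], [0.84, 0, 0, 0, 0], [0.88, 0, 0, 0, 0], [0.88, 0, 0, 0, 0], [0.88, 0, 0, 0, 0]]
  ]
}}

```text
time: 15.78
eef_pos: [0.5326, 0.1745, 0.0665]
tcp_rot: [-0.182, 0.983, -0.0, -0.0]
contact_force: [-0.6, -0.0, -0.3]
opening: 0.875
```

Request:
{"fn": "step_arm", "kwargs": {
  "targets": [
    [[0.88, 0, 0, -0.1, 0], [0.88, 0, 0, -0.2, 0], [0.88, 0, 0, -0.3, 0], [0.88, 0, 0, -0.5, 0], [0.88, 0, 0, -0.8, 0], [0.88, 0, 0, -0.8, 0], [0.88, 0, 0, -0.8, 0], [0.88, 0, 0, -0.4, 0], [0.88, 0, 0, 0, 0]]
  ]
}}

```text
time: 16.53
eef_pos: [0.5357, 0.175, 0.2301]
tcp_rot: [-0.182, 0.983, -0.0, 0.006]
contact_force: [0.3, -0.5, 0.8]
opening: 0.879
```

```bash
python3 - <<'E'
from h import *
s=get_state(); print(s['time'],s['eef_pos'],s['contact_force'],s['opening']); d=snap('wrist','w12'); snap('scene','s12')
P=cloud(d)
for u,v in [(277,250),(277,290),(277,160)]: print((u,v),P[v,u].round(4))
E
```

```text
16.5333 [0.53568695 0.17503515 0.23011115] [ 0.27112448 -0.49575377  0.7720146 ] 0.879131198669605
(277, 250) [0.6121 0.2029 0.0469]
(277, 290) [0.6928 0.2336 0.0019]
(277, 160) [0.5056 0.1623 0.0793]
```

View pics/w12.png

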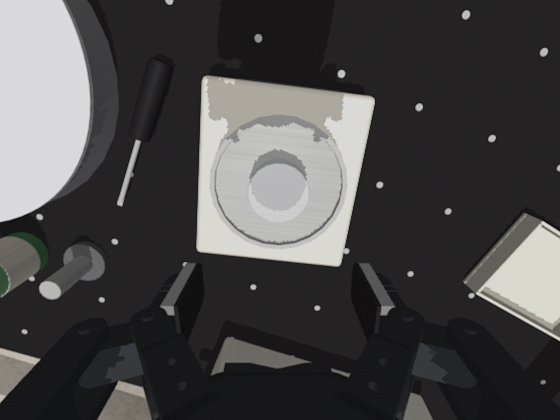

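View pics/s12.png

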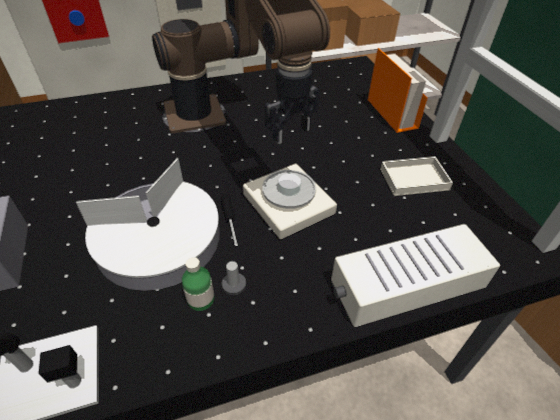

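The blank stands upright at the middle of the pan, and the lid is at rest. I'll back off a little more, then do a last check.

Request:
{"fn": "step_arm", "kwargs": {
  "targets": [
    [[0.88, 0.3, 0, -0.4, 0], [0.88, 0.5, 0, -0.4, 0], [0.88, 0.5, 0, -0.4, 0], [0.88, 0.3, 0, -0.2, 0], [0.88, 0, 0, 0, 0], [0.88, 0, 0, 0, 0], [0.88, 0, 0, 0, 0], [0.88, 0, 0, 0, 0], [0.88, 0, 0, 0, 0], [0.88, 0, 0, 0, 0]]
  ]
}}

```text
time: 17.47
eef_pos: [0.4729, 0.1518, 0.2775]
tcp_rot: [-0.182, 0.983, 0.0, -0.001]
contact_force: [0.1, -1.7, 0.7]
opening: 0.875
```

```bash
python3 - <<'E'
from h import *
a=dict(np.load('pics/scene0.npz'));b=snap('scene','s13'); s=get_state(); print(s['time'],s['eef_pos'],abs(s['dq']).max())
D=(np.abs(a['pixels'].astype(int)-b['pixels']).max(2)>40)
for n,(x0,y0,x1,y1) in dict(lid=(75,150,222,285),driver=(223,195,242,250),post=(218,258,250,297),wash=(178,255,217,312),tray=(375,150,455,198),pan=(255,160,325,212)).items(): print(n,D[y0:y1,x0:x1].sum())
P=cloud(b); m=(P[...,2]>.085)&(P[...,2]<.12); m[:,:255]=0;m[:,325:]=0;m[:160]=0;m[212:]=0; print(m.sum(),np.median(P[m],0))
E
```

```text
17.5167 [0.47291859 0.1517667  0.27773861] 0.006144342229591055
lid 0
driver 0
post 0
wash 0
tray 0
pan 533
307 [0.53885786 0.17132464 0.09179972]
```

The scene matches the starting picture everywhere except the pan. The blank's top is at about 92 mm, which means the pan has sunk about 7 to 8 mm.

```bash
python3 -c "
from h import *
print(sign_off())"
```

```text
the job is handed in; nothing more can be done
None
```

The glass blank is out of the drum and standing on the scale pan, and I handed the job in at about 17.5 s of the 72 s allowed. No verdict was reported.

- **Finding it:** I reached in through the cut-out and swung the lid clockwise with the hand. The blank came into view of the wrist camera, not by touch. I recognised it by its 59 mm diameter and its top at 35 mm. The grip then closed on about 59 mm and lifted about 2.8 N.
- **Lid:** I lifted the blank inside the cut-out and moved the hand back with the lid as it sprang to rest. Then I lifted the blank clear.
- **Placing:** I lowered it in small steps until the measured force was about zero, so the pan was carrying the weight, then opened and backed away.
- **Last checks:** The blank is upright, within a few millimetres of the pan's centre. Its top is at about 92 mm, so the pan has sunk about 7 to 8 mm, well short of the 18 mm stop. Comparing the scene camera before and after shows no change at the lid, screwdriver, post, bottle or tray. The hand is clear and the arm is still.
- **Readings that disagreed:** One depth average of the empty pan gave 80 mm instead of 71 to 72 mm. I used the 71 to 72 mm that the other readings gave, and the force on touching down agreed with it. The force readings also carry about 1 N of noise.

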